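# Pack the medicine caddy

## Robot

A 6-joint arm with a two-finger parallel gripper is mounted at the origin on the work surface. World frame = base frame: x ahead of the robot, y to its left, z up, the work surface at z = 0. Lengths are in m, angles in degrees, forces in N, time in s.
With the tool pointing down it reaches from about 0.3 to 0.75 m from the base axis. Payload 8.5 kg.
Tool frame: the origin (TCP) lies on the mounting face of the last link; the fingertips stand 173 mm ahead of it and the grasp point (between the pads) lies 155 mm ahead of it (env.tips_ahead is the distance from the TCP to the fingertips, in m); z points along the fingers, x is the direction in which the jaws open and shut, and the axes are right-handed (so a half turn about z gives the same grasp; the last joint's range is limited). The gripper opens to 85 mm and grips with 20 to 120 N. Pads are 22 mm wide; open, the fingers measure 114 mm over their backs; the gripper's body (76 mm by 85 mm) begins 54 mm behind the grasp point. The pads swing forward as they close: fully open they stand 13 mm farther back than shut.
Start: joints at [51.664, 21.807, 74.336, -0, 83.858, -12.336], TCP at [0.241, 0.494, 0.405] pointing down, gripper open.
Joint ranges: [-178.18, 178.18], [-50.72, 133.34], [12.68, 142.11], [-81.47, 261.47], [9.98, 163.14], [-165.26, 165.26]. Speed limits (degrees/s): [136.94, 136.94, 180, 180, 180, 180].

## Interface

Orientations are given as a 3x3 rotation matrix whose columns are the frame's x, y, z axes.
In Python, from rig import env gives the robot as it stands. The module is installed in compiled form; this text tells all that it offers.
- The arm moves only by the tool step_arm, never from a script. Its argument "increments" is a list of rows, each an object of numbers: "x", "y", "z": the shift along the tool's x, y, z in cm; "wx", "wy", "wz": the turn, a rotation vector about the tool's x, y, z in rad; "gripper": the finger opening in cm, from 0 to 8.54. A call has 1 to 20 rows; each row shifts and turns the commanded pose from where the row before left it, along the tool's axes as they then stand; what a row does not reach is not made up. A row lasts 1/10 s, in which the tool goes at most 50 mm and 8.59 degrees, less where a joint would pass 70% of its speed; a pose out of reach is approached as far as the arm can. A call with a gripper value outside its range is refused whole. The fingers move at their own pace and stop on an object; "newtons" is the grip in N (left out, the last holds). Time passes only in rows, so rows that do not move let the fingers close. It gives the time, the measured TCP pose, the force and the opening at its end, in the units of the state.
- env.observe(): the state, without advancing time (a new reading comes with each control period).
- env.get_image(name): name is "side" or "top"; returns a dict with "color" (420x560x3 uint8, blue, green, red), "camera_matrix" (3x3 intrinsics, pixels), "rvec" (rotation vector, rad) and "tvec" (3), from world to camera coordinates, as OpenCV has them. Camera axes: x right, y down, z forward; pixel columns grow to the right and rows downward; lengths in m; the calibration is good to about 2 mm. A picture is of the moment at which its call begins. There is no depth.
- env.close_job(): hands the job in, once; it reports no verdict.
The state is a dict: "time_s": time; "q": joint angles; "qvel": joint speeds; "joint_efforts": joint torques, N m; "position": TCP position; "tool_rot": TCP orientation; "ft_force": force on the tool from outside, world axes, zero at the start; "wrist_torque": the same for the moment, N m; "grip_width": finger opening in m.
Only numpy, scipy, OpenCV 4.12 (cv2) and the standard library are available. Lean on these libraries where they do the work, as an engineer would, in place of code of your own. Each camera call takes 0.05 s, during which the arm holds its last target. There are 200 camera calls.

## Task

Pack the medicine caddy: stand the big capped vial upright in the wide well and the small capped vial upright in the narrow well, lay the pocket pill case flat, lid up, in the shallow tray, and lay the stainless pillbox flat, right way up, on the middle of the pill case. Leave the open empty vial, the contact-lens case and the ramekin standing where they are.

Things in the scene. Friction and masses are not known exactly. Their poses are not given: they have to be found in the camera images.
- big_vial: Loose. Large capped amber vial, upright: body 42 mm in diameter, ribbed white cap 46 mm in diameter and 20 mm high, 78 mm high in all, about 70 g. Origin at the centre of its underside, z up along its axis.
- small_vial: Loose. Small capped amber vial, upright: body 26 mm in diameter, ribbed white cap 30 mm in diameter and 16 mm high, 58 mm high in all, about 35 g. Origin at the centre of its underside, z up along its axis.
- pill_case: Loose. Pocket pill case, closed, with a snap lid: flat blue plastic box 64 x 40 x 20 mm (x, y, z) with four pale windows in the flat lid, lying flat, about 50 g. Origin at the centre of its underside, x along its length towards the snap tab (2 mm proud of that end), z up.
- steel_pillbox: Loose. Stainless pillbox with a hinged flap, closed: flat steel box 46 x 32 x 14 mm (x, y, z), lying flat, about 60 g. Origin at the centre of its underside, x along its length, z up.
- wide_well: Fixed white insert of the grey caddy, 92 x 92 mm, yawed with it. A block with one wide round well, 64 mm wide and 24 mm deep. Origin under its centre, 4 mm above the shelf; the well's floor is 4 mm, the block's top 28 mm above the origin. z up. The caddy is a fixed low carrier 100 mm deep, 290 mm long, rim 14 mm high, with a flat ear 24 mm long, 12 mm high at each end.
- narrow_well: Fixed white insert of the grey caddy, 92 x 92 mm, yawed with it. A block with one narrow round well, 44 mm wide and 24 mm deep. Origin under its centre, 4 mm above the shelf; the well's floor is 4 mm, the block's top 28 mm above the origin. z up.
- flat_tray: Fixed white insert of the grey caddy, 92 x 92 mm, yawed with it. A shallow square tray, 84 x 84 mm inside. Origin under its centre, 4 mm above the shelf; its floor is 4 mm, its rim 12 mm above the origin. y along the row of inserts, z up. The three inserts stand side by side along y, 94 mm from centre to centre, in any order.
- open_vial: Loose, not to be packed. Empty amber vial without a cap, open at the top: body 42 mm in diameter, rim 45 mm, 62 mm high, upright. Origin at the centre of its underside.
- lens_case: Loose, not to be packed. Contact-lens case: flat blue plastic, 67 x 31 x 19 mm (x, y, z), with two round white screw caps side by side along x. Origin at the centre of its underside.
- ramekin: Loose, not to be packed. White ceramic ramekin, 70 mm in diameter, 42 mm high, empty, upright. Origin at the centre of its underside.
Mind the look-alikes: they are no part of the job. What is shaped like the big_vial but blue is not meant.

How it is judged (in metres and radians):
At the end, for the whole second after the job is handed in: Big vial upright on the wide well's floor (14 mm of centre), small vial on the narrow one's (11 mm), pill case flat, lid up, on the tray's floor, pillbox flat, right way up, on its lid (centres within 12 mm), all at rest; open vial, lens case, ramekin upright, within 30 mm of their starts (horizontal distance between big_vial and wide_well below 0.014 m and z of big_vial in the frame of wide_well below 0.01 m and angle between each of big_vial, small_vial's own z axis and vertical below 0.12 rad and horizontal distance between small_vial and narrow_well below 0.011 m and z of small_vial in the frame of narrow_well below 0.01 m and horizontal distance between pill_case and flat_tray below 0.027 m and z of pill_case in the frame of flat_tray below 0.0075 m and angle between pill_case's own z axis and vertical below 0.06 rad and horizontal distance between steel_pillbox and pill_case below 0.012 m and z of steel_pillbox in the frame of pill_case between 0.016 and 0.024 m and angle between steel_pillbox's own z axis and vertical below 0.1 rad and linear speed of each of big_vial, small_vial, pill_case, steel_pillbox below 0.02 m/s and distance of each of open_vial, lens_case, ramekin from where it was at the start of the episode below 0.03 m and angle between each of open_vial, lens_case, ramekin's own z axis and vertical below 0.15 rad); the robot touches nothing.
It fails at once if the open vial is moved more than 30 mm or tipped over (distance of open_vial from where it was at the start of the episode above 0.03 m or angle between open_vial's own z axis and vertical above 0.4 rad).
It fails at once if the lens case is moved more than 30 mm or tipped over (distance of lens_case from where it was at the start of the episode above 0.03 m or angle between lens_case's own z axis and vertical above 0.4 rad).
It fails at once if the ramekin is moved more than 30 mm or tipped over (distance of ramekin from where it was at the start of the episode above 0.03 m or angle between ramekin's own z axis and vertical above 0.4 rad).
It also fails if it takes over 106 s, if anything falls off the work surface, if the arm or the gripper's body presses on something with over 40 N, if the wrist force passes 120 N, or if a joint passes its speed limit or range.

## Working session

There is one attempt and no reset: what is moved stays moved. The work goes in short steps, Python scripts to look and compute and a tool call to move; the robot and the scene stay as the last step left them, time stands still between calls to the robot, and variables do not carry over. Pictures are saved under pics/ and viewed, about 12 in all and at most 16, crops included, and the job is handed in when it is done.

Besides the shell and the picture viewer there is one more tool, called as name([rows], argument=value, ...), one row to a line, values as JSON. step_arm: Moves the arm, as the interface text tells. Its arguments: {"type":"object","properties":{"increments":{"type":"array"},"newtons":{"type":"number"}},"required":["increments"]}

```bash
mkdir -p pics; cat > h.py <<'E'
import numpy as np, cv2
from rig import env
def grab(n,f=None):
    d=env.get_image(n)
    if f: cv2.imwrite(f,d["color"])
    R=cv2.Rodrigues(np.array(d["rvec"],float))[0]
    d["R"]=R; d["t"]=np.array(d["tvec"],float).ravel(); d["K"]=np.array(d["camera_matrix"],float); d["C"]=-R.T@d["t"]
    return d
def ray(d,u,v):
    r=d["R"].T@np.linalg.inv(d["K"])@np.array([u,v,1.]); return r/np.linalg.norm(r)
def plane(d,u,v,z):
    r=ray(d,u,v); return d["C"]+r*(z-d["C"][2])/r[2]
def tri(d1,p1,d2,p2):
    a,b=ray(d1,*p1),ray(d2,*p2)
    s=np.linalg.lstsq(np.c_[a,-b],d2["C"]-d1["C"],rcond=None)[0]
    A,B=d1["C"]+s[0]*a,d2["C"]+s[1]*b
    return (A+B)/2,np.linalg.norm(A-B)
def proj(d,X):
    p=d["K"]@(d["R"]@np.array(X,float)+d["t"]); return p[:2]/p[2]
E
python3 - <<'E'
from h import *
s=env.observe()
print(s["position"],s["tool_rot"],s["grip_width"],env.tips_ahead)
a=grab("top","pics/t0.png");b=grab("side","pics/s0.png")
for d in(a,b):print(d["C"],d["R"].tolist(),d["K"][0,0])
E
```

```text
[0.24106847 0.49429547 0.40411387] [[ 4.38359950e-01  8.98799041e-01 -9.15268446e-04]
 [ 8.98798318e-01 -4.38360799e-01 -1.18052127e-03]
 [-1.46226919e-03 -3.05148495e-04 -9.99998884e-01]] 0.08595861409988258 0.1734
[0.26617878 0.00729671 1.21406748] [[0.022283471260909904, -0.999577566935675, 0.018658365081672387], [-0.9803435545713637, -0.025506598614222886, -0.19564234827234372], [0.19603561390458707, -0.013932017301513291, -0.9804978005966979]] 502.22407395245426
[-0.10320088 -0.6486014   0.73226943] [[0.7152003961976257, -0.6986579178965939, -0.019118238390517128], [-0.4341528428637876, -0.42266344981810616, -0.7955293314649995], [0.5477222857544248, 0.5772631305983901, -0.6056133880122654]] 504.6591868626082
```

View pics/t0.png

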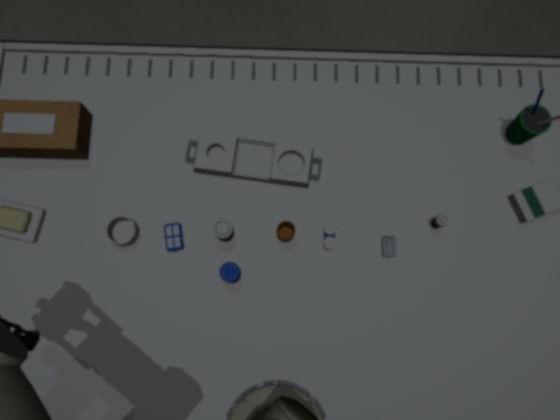

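View pics/s0.png

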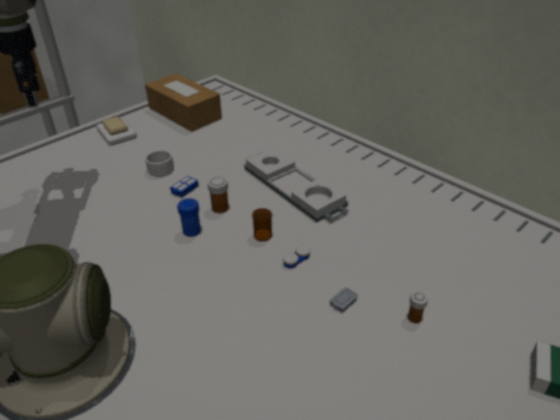

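Top view: the ramekin is at (123,231), the pill case (174,237), the open vial (286,231), the lens case (330,237), the pillbox (389,246) and the small vial (439,221). In the caddy, the narrow well is at (215,153), the tray (254,160) and the wide well (291,162). There are three candidates for the big vial: amber with a white cap at (224,231), blue at (230,272) and open amber at (286,231). Only (224,231) is both amber and capped. I'll confirm that in one enlarged crop.

```bash
python3 - <<'E'
import cv2,numpy as np
a=cv2.imread("pics/t0.png")[120:290,90:460];b=cv2.imread("pics/s0.png")[130:330,135:435]
g=lambda i,w:np.uint8(255*(cv2.resize(i,(w,int(i.shape[0]*w/i.shape[1])),interpolation=cv2.INTER_CUBIC)/255.)**.55)
A=g(a,740)
B=g(b,740)[:, :]
cv2.imwrite("pics/c_top.png",A);cv2.imwrite("pics/c_side.png",B)
E
```

```text
(no output)
```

View pics/c_top.png

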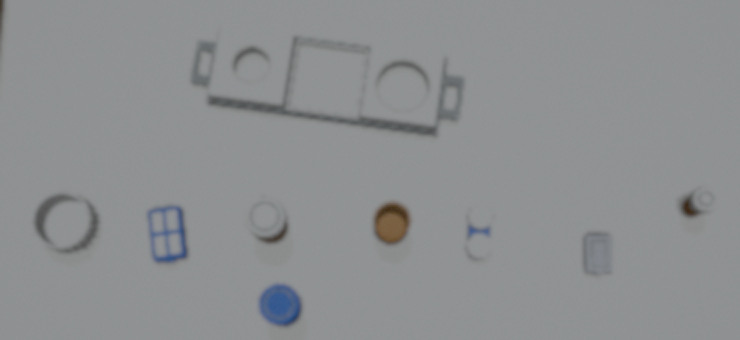

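View pics/c_side.png

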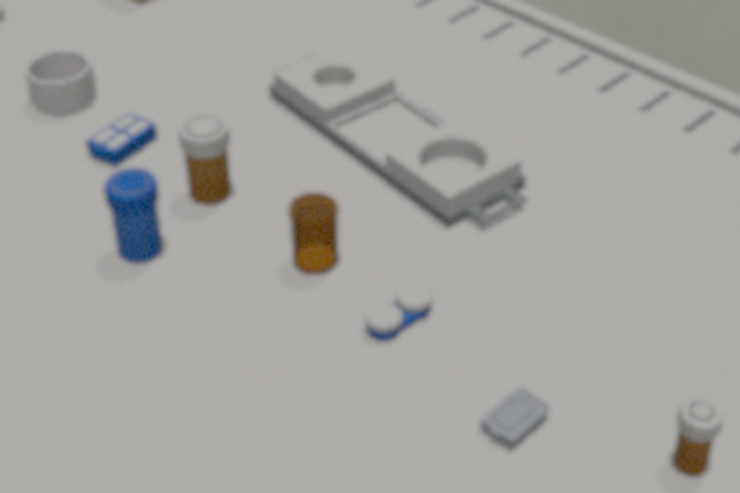

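Crops: the amber vial at (224,231) with the ribbed white cap is the big vial. The blue one and the open one are not. Now I'll measure.

```bash
python3 - <<'E'
from h import *
T=grab("top");S=grab("side")
ct=lambda x,y:(90+x/2-.25,120+y/2-.25); cs=lambda x,y:(135+x*.4054-.3,130+y*.4054-.3)
P={"narrow":((252,65),(334,75)),"wide":((402,86),(452,155)),"bigcap":((265,216),(206,127)),"smallcap":((704,199),(700,411)),
"open_rim":((391,222),(314,205)),"ramekin":((66,223),(61,67)),"case_c":((167,233),(122,133)),"pbox_c":((598,253),(515,413)),"lens":((479,233),(399,308)),"blue":((280,305),(132,187))}
for k,(a,b) in P.items():
    X,e=tri(T,ct(*a),S,cs(*b)); print(k,X.round(4),"gap",round(e,4))
# masks
for nm,d in(("top",T),("side",S)):
    im=d["color"].astype(int); hsv=cv2.cvtColor(d["color"],cv2.COLOR_BGR2HSV)
    blue=np.uint8((im[...,0]-im[...,2]>25)*255)
    amber=np.uint8((im[...,2]-im[...,0]>25)*255)
    for c,m in(("blue",blue),("amber",amber)):
        for k in cv2.findContours(m,cv2.RETR_EXTERNAL,cv2.CHAIN_APPROX_NONE)[0]:
            A=cv2.contourArea(k)
            if 15<A<1500:print(nm,c,A,[np.round(q,1) for q in cv2.minAreaRect(k)],cv2.boundingRect(k))
# pillbox local diff
g=cv2.cvtColor(T["color"],cv2.COLOR_BGR2GRAY); print(g[232:262,376:403])
E
```

```text
narrow [0.6583 0.1638 0.0328] gap 0.0002
wide [ 0.6366 -0.0209  0.0331] gap 0.0002
bigcap [0.4638 0.1338 0.0768] gap 0.0016
smallcap [ 0.5001 -0.3795  0.0574] gap 0.0001
open_rim [ 0.4634 -0.0116  0.0641] gap 0.0033
ramekin [0.4557 0.3697 0.0444] gap 0.0028
case_c [0.4497 0.2572 0.0175] gap 0.0001
pbox_c [ 0.439  -0.2626  0.013 ] gap 0.0001
lens [ 0.4602 -0.1186  0.0145] gap 0.0013
blue [0.3626 0.1127 0.0732] gap 0.0011
top blue 308.5 [array([229., 272.]), array([20., 20.]), np.float64(90.0)] (219, 262, 21, 21)
top blue 20.5 [array([329., 235.]), array([10.,  4.]), np.float64(0.0)] (324, 233, 11, 5)
top blue 398.0 [array([173.1, 236.7]), array([27.1, 16.5]), np.float64(83.7)] (164, 223, 19, 28)
top amber 167.5 [array([285.5, 233. ]), array([14., 15.]), np.float64(90.0)] (278, 226, 16, 15)
side blue 28.5 [array([300.9, 257.6]), array([ 5.7, 12.2]), np.float64(60.3)] (297, 256, 11, 8)
side blue 596.0 [array([188. , 216.6]), array([37.3, 21.2]), np.float64(87.5)] (177, 198, 23, 38)
side blue 158.0 [array([184.4, 186.4]), array([13.7, 27.2]), np.float64(60.9)] (171, 179, 27, 18)
side amb
[... 2449 characters left out ...]
  92 92 93]
 [93 93 93 92 89 79 67 67 74 75 74 74 76 77 77 76 75 75 76 80 86 90 92 92
  93 93 93]
 [93 93 93 92 90 82 69 65 69 71 70 71 74 76 77 76 73 72 73 78 85 91 92 93
  92 93 92]
 [92 93 93 92 92 86 76 69 67 66 64 63 69 73 75 75 72 71 71 77 86 91 92 92
  92 93 92]
 [92 92 93 93 92 90 85 80 79 76 72 72 73 76 78 82 82 81 83 86 90 92 92 92
  91 92 92]
 [92 93 92 92 93 92 90 88 86 86 84 82 82 83 86 88 89 90 90 91 92 91 93 94
  92 92 92]
 [93 93 93 93 92 92 92 91 91 92 90 89 88 88 89 91 92 92 92 93 93 92 92 92
  92 93 93]
 [93 92 93 92 92 92 92 93 93 93 91 92 92 91 91 91 92 92 93 92 93 92 93 92
  92 92 92]
 [93 93 93 93 93 93 93 92 93 92 92 93 92 93 92 93 92 93 92 92 93 93 93 92
  92 92 92]]
```

step_arm([
  {"wz":-0.1257,"z":3.08,"gripper":6.5},
  {"wz":-0.1257,"z":3.08},
  {"wz":-0.1257,"z":3.08},
  {"wz":-0.1257,"z":3.08},
  {"wz":-0.1257,"z":3.08},
  {"x":-3.37,"y":2.06},
  {"x":-3.37,"y":2.06},
  {"x":-3.37,"y":2.06},
  {"x":-3.37,"y":2.06},
  {"x":-3.37,"y":2.06},
  {"x":-3.37,"y":2.06},
  {"x":-3.37,"y":2.06},
  {"x":-3.37,"y":2.06},
  {},
], newtons=30)

```text
invalid input at $.increments[0]: expected keys x, y, z, wx, wy, wz, gripper
```

step_arm([
  {"x":0,"y":0,"z":3.08,"wx":0,"wy":0,"wz":-0.1257,"gripper":6.5},
  {"x":0,"y":0,"z":3.08,"wx":0,"wy":0,"wz":-0.1257,"gripper":6.5},
  {"x":0,"y":0,"z":3.08,"wx":0,"wy":0,"wz":-0.1257,"gripper":6.5},
  {"x":0,"y":0,"z":3.08,"wx":0,"wy":0,"wz":-0.1257,"gripper":6.5},
  {"x":0,"y":0,"z":3.08,"wx":0,"wy":0,"wz":-0.1257,"gripper":6.5},
  {"x":-3.37,"y":2.06,"z":0,"wx":0,"wy":0,"wz":0,"gripper":6.5},
  {"x":-3.37,"y":2.06,"z":0,"wx":0,"wy":0,"wz":0,"gripper":6.5},
  {"x":-3.37,"y":2.06,"z":0,"wx":0,"wy":0,"wz":0,"gripper":6.5},
  {"x":-3.37,"y":2.06,"z":0,"wx":0,"wy":0,"wz":0,"gripper":6.5},
  {"x":-3.37,"y":2.06,"z":0,"wx":0,"wy":0,"wz":0,"gripper":6.5},
  {"x":-3.37,"y":2.06,"z":0,"wx":0,"wy":0,"wz":0,"gripper":6.5},
  {"x":-3.37,"y":2.06,"z":0,"wx":0,"wy":0,"wz":0,"gripper":6.5},
  {"x":-3.37,"y":2.06,"z":0,"wx":0,"wy":0,"wz":0,"gripper":6.5},
  {"x":0,"y":0,"z":0,"wx":0,"wy":0,"wz":0,"gripper":6.5},
], newtons=30)

```text
time_s: 1.6
position: [0.453, 0.2546, 0.2507]
tool_rot: [[-0.169, 0.986, 0.001], [0.986, 0.169, -0.0], [-0.001, 0.001, -1.0]]
ft_force: [-0.3, 1.0, -0.4]
grip_width: 0.0653
```

step_arm([
  {"x":0.3,"y":-0.25,"z":2.0,"wx":0,"wy":0,"wz":0,"gripper":6.5},
  {"x":0,"y":0,"z":2.0,"wx":0,"wy":0,"wz":0,"gripper":6.5},
  {"x":0,"y":0,"z":2.0,"wx":0,"wy":0,"wz":0,"gripper":6.5},
  {"x":0,"y":0,"z":1.1,"wx":0,"wy":0,"wz":0,"gripper":6.5},
  {"x":0,"y":0,"z":0,"wx":0,"wy":0,"wz":0,"gripper":6.5},
  {"x":0,"y":0,"z":0,"wx":0,"wy":0,"wz":0,"gripper":3.5},
  {"x":0,"y":0,"z":0,"wx":0,"wy":0,"wz":0,"gripper":3.5},
  {"x":0,"y":0,"z":0,"wx":0,"wy":0,"wz":0,"gripper":3.5},
  {"x":0,"y":0,"z":0,"wx":0,"wy":0,"wz":0,"gripper":3.5},
  {"x":0,"y":0,"z":0,"wx":0,"wy":0,"wz":0,"gripper":3.5},
], newtons=30)

```text
time_s: 2.6
position: [0.4474, 0.2601, 0.1807]
tool_rot: [[-0.174, 0.985, 0.002], [0.985, 0.174, 0.001], [0.0, 0.002, -1.0]]
ft_force: [-0.9, 0.2, 6.5]
grip_width: 0.0396
```

step_arm([
  {"x":0,"y":0,"z":-2,"wx":0,"wy":0,"wz":0,"gripper":3.5},
  {"x":0,"y":0,"z":-4,"wx":0,"wy":0,"wz":0,"gripper":3.5},
  {"x":0,"y":0,"z":-4,"wx":0,"wy":0,"wz":0,"gripper":3.5},
  {"x":0,"y":0,"z":0,"wx":0,"wy":0,"wz":0.133,"gripper":3.5},
  {"x":0,"y":0,"z":0,"wx":0,"wy":0,"wz":0.133,"gripper":3.5},
  {"x":0,"y":0,"z":0,"wx":0,"wy":0,"wz":0.133,"gripper":3.5},
  {"x":0,"y":0,"z":0,"wx":0,"wy":0,"wz":0.133,"gripper":3.5},
  {"x":0,"y":0,"z":0,"wx":0,"wy":0,"wz":0.133,"gripper":3.5},
  {"x":0,"y":0,"z":0,"wx":0,"wy":0,"wz":0.133,"gripper":3.5},
  {"x":0,"y":0,"z":0,"wx":0,"wy":0,"wz":0.133,"gripper":3.5},
  {"x":0,"y":0,"z":0,"wx":0,"wy":0,"wz":0.133,"gripper":3.5},
  {"x":0,"y":0,"z":0,"wx":0,"wy":0,"wz":0.133,"gripper":3.5},
  {"x":0,"y":0,"z":0,"wx":0,"wy":0,"wz":0.133,"gripper":3.5},
  {"x":0,"y":0,"z":0,"wx":0,"wy":0,"wz":0.133,"gripper":3.5},
  {"x":0,"y":0,"z":0,"wx":0,"wy":0,"wz":0.133,"gripper":3.5},
  {"x":0,"y":0,"z":0,"wx":0,"wy":0,"wz":0.133,"gripper":3.5},
  {"x":0,"y":0,"z":0,"wx":0,"wy":0,"wz":0.133,"gripper":3.5},
])

```text
time_s: 4.3
position: [0.4471, 0.26, 0.28]
tool_rot: [[0.993, -0.122, 0.0], [-0.122, -0.993, 0.0], [0.0, -0.0, -1.0]]
ft_force: [-0.0, -0.6, -0.9]
grip_width: 0.0391
```

step_arm([
  {"x":3.153,"y":2.343,"z":0,"wx":0,"wy":0,"wz":0,"gripper":3.5},
  {"x":3.153,"y":2.343,"z":0,"wx":0,"wy":0,"wz":0,"gripper":3.5},
  {"x":3.153,"y":2.343,"z":0,"wx":0,"wy":0,"wz":0,"gripper":3.5},
  {"x":3.153,"y":2.343,"z":0,"wx":0,"wy":0,"wz":0,"gripper":3.5},
  {"x":3.153,"y":2.343,"z":0,"wx":0,"wy":0,"wz":0,"gripper":3.5},
  {"x":3.153,"y":2.343,"z":0,"wx":0,"wy":0,"wz":0,"gripper":3.5},
  {"x":3.153,"y":2.343,"z":0,"wx":0,"wy":0,"wz":0,"gripper":3.5},
  {"x":0,"y":0,"z":0,"wx":0,"wy":0,"wz":0,"gripper":3.5},
  {"x":0,"y":0,"z":0,"wx":0,"wy":0,"wz":0,"gripper":3.5},
])

```text
time_s: 5.2
position: [0.6475, 0.0709, 0.2794]
tool_rot: [[0.993, -0.117, -0.001], [-0.117, -0.993, 0.0], [-0.001, -0.0, -1.0]]
ft_force: [0.4, 0.6, -1.5]
grip_width: 0.0393
```

```bash
python3 - <<'E'
from h import *
T=grab("top");S=grab("side")
s=env.observe();print(s["position"],s["grip_width"])
g=lambda i,w:np.uint8(255*(cv2.resize(i,(w,int(i.shape[0]*w/i.shape[1])),interpolation=cv2.INTER_CUBIC)/255.)**.55)
cv2.imwrite("pics/m1.png",np.hstack([g(T["color"][90:250,170:340],400),cv2.resize(g(S["color"][60:240,190:380],400),(400,376))]))
# predicted case-corner if dropped: tray centre pixel
for X in((.6475,.0715,.008),):print(proj(T,X),proj(S,X))
E
```

```text
[0.64680817 0.07213088 0.27980264] 0.03882017666054217
[253.641873   160.57039253] [292.85084625 183.81157865]
```

View pics/m1.png

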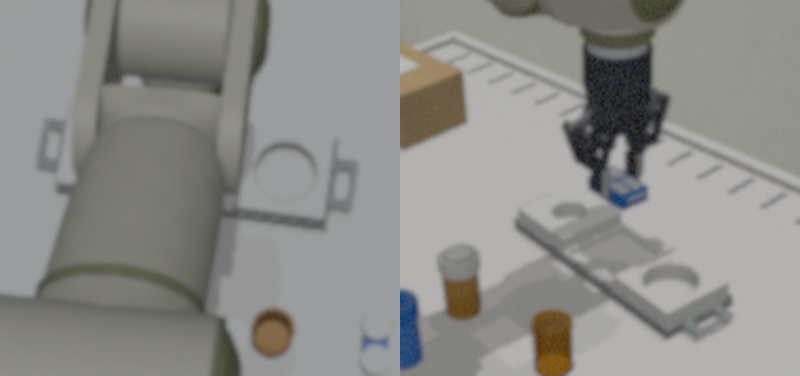

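The case is held level and lined up with the row, above the tray at about (620,190) in the side crop. Lowering it.

step_arm([
  {"x":0,"y":0,"z":3,"wx":0,"wy":0,"wz":0,"gripper":3.5},
  {"x":0,"y":0,"z":3,"wx":0,"wy":0,"wz":0,"gripper":3.5},
  {"x":0,"y":0,"z":1.5,"wx":0,"wy":0,"wz":0,"gripper":3.5},
  {"x":0,"y":0,"z":1.0,"wx":0,"wy":0,"wz":0,"gripper":3.5},
  {"x":0,"y":0,"z":0.5,"wx":0,"wy":0,"wz":0,"gripper":3.5},
  {"x":0,"y":0,"z":0,"wx":0,"wy":0,"wz":0,"gripper":3.5},
  {"x":0,"y":0,"z":0,"wx":0,"wy":0,"wz":0,"gripper":3.5},
])

```text
time_s: 6.0
position: [0.6475, 0.0716, 0.1907]
tool_rot: [[0.993, -0.116, 0.002], [-0.116, -0.993, -0.0], [0.002, -0.0, -1.0]]
ft_force: [-0.2, -0.8, 0.2]
grip_width: 0.039
```

step_arm([
  {"x":0,"y":0,"z":0.2,"wx":0,"wy":0,"wz":0,"gripper":3.5},
  {"x":0,"y":0,"z":0,"wx":0,"wy":0,"wz":0,"gripper":3.5},
  {"x":0,"y":0,"z":0,"wx":0,"wy":0,"wz":0,"gripper":4.8},
  {"x":0,"y":0,"z":0,"wx":0,"wy":0,"wz":0,"gripper":4.8},
  {"x":0,"y":0,"z":0,"wx":0,"wy":0,"wz":0,"gripper":4.8},
  {"x":0,"y":0,"z":-1,"wx":0,"wy":0,"wz":0,"gripper":4.8},
  {"x":0,"y":0,"z":-3,"wx":0,"wy":0,"wz":0,"gripper":6},
  {"x":0,"y":0,"z":-4,"wx":0,"wy":0,"wz":0,"gripper":6},
])

```text
time_s: 6.8
position: [0.6472, 0.0714, 0.2677]
tool_rot: [[0.993, -0.116, -0.004], [-0.116, -0.993, 0.0], [-0.004, 0.0, -1.0]]
ft_force: [0.4, -1.3, 0.1]
grip_width: 0.0601
```

step_arm([
  {"x":-1.681,"y":3.562,"z":0,"wx":0,"wy":0,"wz":0,"gripper":6},
  {"x":-1.681,"y":3.562,"z":0,"wx":0,"wy":0,"wz":0,"gripper":6},
  {"x":-1.681,"y":3.562,"z":0,"wx":0,"wy":0,"wz":0,"gripper":6},
  {"x":-1.681,"y":3.562,"z":0,"wx":0,"wy":0,"wz":0,"gripper":6},
  {"x":-1.681,"y":3.562,"z":0,"wx":0,"wy":0,"wz":0,"gripper":6},
  {"x":-1.681,"y":3.562,"z":0,"wx":0,"wy":0,"wz":0,"gripper":6},
  {"x":-1.681,"y":3.562,"z":0,"wx":0,"wy":0,"wz":0,"gripper":6},
  {"x":-1.681,"y":3.562,"z":0,"wx":0,"wy":0,"wz":0,"gripper":6},
  {"x":-1.681,"y":3.562,"z":0,"wx":0,"wy":0,"wz":0,"gripper":6},
  {"x":-1.681,"y":3.562,"z":0,"wx":0,"wy":0,"wz":0,"gripper":6},
])

```text
time_s: 7.8
position: [0.4381, -0.264, 0.2685]
tool_rot: [[0.993, -0.116, 0.001], [-0.116, -0.993, -0.001], [0.001, 0.001, -1.0]]
ft_force: [0.5, -1.0, 0.1]
grip_width: 0.0599
```

step_arm([
  {"x":0,"y":0,"z":0,"wx":0,"wy":0,"wz":0.1337,"gripper":6},
  {"x":0,"y":0,"z":0,"wx":0,"wy":0,"wz":0.1337,"gripper":6},
  {"x":0,"y":0,"z":0,"wx":0,"wy":0,"wz":0.1337,"gripper":6},
  {"x":0,"y":0,"z":0,"wx":0,"wy":0,"wz":0.1337,"gripper":6},
  {"x":0,"y":0,"z":0,"wx":0,"wy":0,"wz":0.1337,"gripper":6},
  {"x":0,"y":0,"z":0,"wx":0,"wy":0,"wz":0.1337,"gripper":6},
  {"x":0,"y":0,"z":0,"wx":0,"wy":0,"wz":0.1337,"gripper":6},
  {"x":0,"y":0,"z":0,"wx":0,"wy":0,"wz":0.1337,"gripper":6},
  {"x":0,"y":0,"z":0,"wx":0,"wy":0,"wz":0.1337,"gripper":6},
  {"x":0,"y":0,"z":0,"wx":0,"wy":0,"wz":0.1337,"gripper":6},
  {"x":0,"y":0,"z":0,"wx":0,"wy":0,"wz":0.1337,"gripper":6},
  {"x":0,"y":0,"z":0,"wx":0,"wy":0,"wz":0,"gripper":6},
])

```text
time_s: 9.0
position: [0.4391, -0.2628, 0.2684]
tool_rot: [[-0.018, -1.0, 0.001], [-1.0, 0.018, -0.001], [0.001, -0.001, -1.0]]
ft_force: [-0.6, 0.2, 0.4]
grip_width: 0.0598
```

```bash
python3 - <<'E'
from h import *
T=grab("top");S=grab("side")
g=lambda i,w:np.uint8(255*(cv2.resize(i,(w,int(i.shape[0]*w/i.shape[1])),interpolation=cv2.INTER_CUBIC)/255.)**.55)
cv2.imwrite("pics/m2.png",np.hstack([g(T["color"][90:250,170:340],400),cv2.resize(g(S["color"][100:300,210:400],400),(400,376))]))
P=[]
for d,(u0,u1,v0,v1) in((T,(200,330,130,195)),(S,(240,350,140,220))):
    im=d["color"].astype(int); m=np.uint8((im[...,0]-im[...,2]>22)*255); w=np.zeros_like(m); w[v0:v1,u0:u1]=m[v0:v1,u0:u1]
    p=np.argwhere(w)[:,::-1].astype(np.int32)
    r=cv2.minAreaRect(p);print(len(p),r);P.append(r[0])
print(tri(T,P[0],S,P[1]),plane(T,*P[0],.028))
b=cv2.boxPoints(cv2.minAreaRect(np.argwhere(np.where(np.arange(420)[:,None]>=0,0,0)+0).astype(np.int32)+np.zeros((0,2),np.int32))) if 0 else None
E
```

```text
271 ((253.23001098632812, 158.38998413085938), (27.152902603149414, 16.263456344604492), 8.130102157592773)
220 ((292.3076477050781, 179.53846740722656), (25.51620864868164, 15.531603813171387), 33.690067291259766)
(array([0.64825871, 0.07269574, 0.02037112]), np.float64(0.002206687843766753)) [0.6467435  0.07164089 0.028     ]
```

View pics/m2.png

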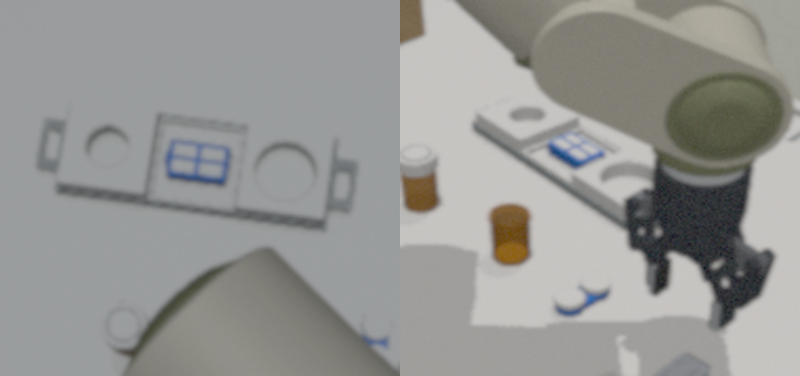

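The pill case lies flat and centred in the tray. Its lid centre is at crop (198,160), which gives (0.647, 0.072). The gripper is over the pillbox, so I'll pick that next.

step_arm([
  {"x":0,"y":0,"z":3,"wx":0,"wy":0,"wz":0,"gripper":6},
  {"x":0,"y":0,"z":3,"wx":0,"wy":0,"wz":0,"gripper":6},
  {"x":0,"y":0,"z":2,"wx":0,"wy":0,"wz":0,"gripper":6},
  {"x":0,"y":0,"z":1.0,"wx":0,"wy":0,"wz":0,"gripper":6},
  {"x":0,"y":0,"z":0,"wx":0,"wy":0,"wz":0,"gripper":6},
  {"x":0,"y":0,"z":0,"wx":0,"wy":0,"wz":0,"gripper":2.6},
  {"x":0,"y":0,"z":0,"wx":0,"wy":0,"wz":0,"gripper":2.6},
  {"x":0,"y":0,"z":0,"wx":0,"wy":0,"wz":0,"gripper":2.6},
  {"x":0,"y":0,"z":0,"wx":0,"wy":0,"wz":0,"gripper":2.6},
  {"x":0,"y":0,"z":0,"wx":0,"wy":0,"wz":0,"gripper":2.6},
], newtons=40)

```text
time_s: 10.1
position: [0.4392, -0.263, 0.179]
tool_rot: [[-0.016, -1.0, 0.002], [-1.0, 0.016, -0.002], [0.002, -0.002, -1.0]]
ft_force: [-0.6, 0.8, 5.9]
grip_width: 0.0309
```

step_arm([
  {"x":0,"y":0,"z":-2,"wx":0,"wy":0,"wz":0,"gripper":2.6},
  {"x":0,"y":0,"z":-4,"wx":0,"wy":0,"wz":0,"gripper":2.6},
  {"x":0,"y":0,"z":-4,"wx":0,"wy":0,"wz":0,"gripper":2.6},
  {"x":-3.383,"y":-2.019,"z":0,"wx":0,"wy":0,"wz":0,"gripper":2.6},
  {"x":-3.383,"y":-2.019,"z":0,"wx":0,"wy":0,"wz":0,"gripper":2.6},
  {"x":-3.383,"y":-2.019,"z":0,"wx":0,"wy":0,"wz":0,"gripper":2.6},
  {"x":-3.383,"y":-2.019,"z":0,"wx":0,"wy":0,"wz":0,"gripper":2.6},
  {"x":-3.383,"y":-2.019,"z":0,"wx":0,"wy":0,"wz":0,"gripper":2.6},
  {"x":-3.383,"y":-2.019,"z":0,"wx":0,"wy":0,"wz":0,"gripper":2.6},
  {"x":-3.383,"y":-2.019,"z":0,"wx":0,"wy":0,"wz":0,"gripper":2.6},
  {"x":-3.383,"y":-2.019,"z":0,"wx":0,"wy":0,"wz":0,"gripper":2.6},
  {"x":-3.383,"y":-2.019,"z":0,"wx":0,"wy":0,"wz":0,"gripper":2.6},
  {"x":-3.383,"y":-2.019,"z":0,"wx":0,"wy":0,"wz":0,"gripper":2.6},
])

```text
time_s: 11.4
position: [0.647, 0.0737, 0.2784]
tool_rot: [[-0.016, -1.0, 0.001], [-1.0, 0.016, -0.0], [0.0, -0.001, -1.0]]
ft_force: [-0.1, -0.5, -0.9]
grip_width: 0.0307
```

step_arm([
  {"x":0,"y":0,"z":0,"wx":0,"wy":0,"wz":-0.1337,"gripper":2.6},
  {"x":0,"y":0,"z":0,"wx":0,"wy":0,"wz":-0.1337,"gripper":2.6},
  {"x":0,"y":0,"z":0,"wx":0,"wy":0,"wz":-0.1337,"gripper":2.6},
  {"x":0,"y":0,"z":0,"wx":0,"wy":0,"wz":-0.1337,"gripper":2.6},
  {"x":0,"y":0,"z":0,"wx":0,"wy":0,"wz":-0.1337,"gripper":2.6},
  {"x":0,"y":0,"z":0,"wx":0,"wy":0,"wz":-0.1337,"gripper":2.6},
  {"x":0,"y":0,"z":0,"wx":0,"wy":0,"wz":-0.1337,"gripper":2.6},
  {"x":0,"y":0,"z":0,"wx":0,"wy":0,"wz":-0.1337,"gripper":2.6},
  {"x":0,"y":0,"z":0,"wx":0,"wy":0,"wz":-0.1337,"gripper":2.6},
  {"x":0,"y":0,"z":0,"wx":0,"wy":0,"wz":-0.1337,"gripper":2.6},
  {"x":0,"y":0,"z":0,"wx":0,"wy":0,"wz":-0.1337,"gripper":2.6},
  {"x":0,"y":0,"z":0,"wx":0,"wy":0,"wz":0,"gripper":2.6},
  {"x":0,"y":0,"z":0,"wx":0,"wy":0,"wz":0,"gripper":2.6},
])

```text
time_s: 12.7
position: [0.6464, 0.0722, 0.2781]
tool_rot: [[0.993, -0.12, 0.0], [-0.12, -0.993, -0.0], [0.0, -0.0, -1.0]]
ft_force: [-0.1, -0.4, -0.6]
grip_width: 0.0308
```

```bash
python3 - <<'E'
from h import *
S=grab("side")
g=lambda i,w:np.uint8(255*(cv2.resize(i,(w,int(i.shape[0]*w/i.shape[1])),interpolation=cv2.INTER_CUBIC)/255.)**.55)
cv2.imwrite("pics/m3.png",g(S["color"][90:220,220:370],600))
s=env.observe();print(s["position"],s["grip_width"],s["ft_force"])
z=s["position"][2]-.179
c=np.array([.6467,.0717,0]);a=np.radians(-6.7);ux=np.array([np.cos(a),np.sin(a),0]);uy=np.array([-np.sin(a),np.cos(a),0])
for sx,sy in((-1,-1),(1,-1),(1,1),(-1,1)):
    q=proj(S,c+sx*.016*ux+sy*.023*uy+[0,0,z]);print("bottom corner expected, crop px",(q-[220,90])*4)
E
```

```text
[0.64640368 0.07212614 0.27803983] 0.030461096240766265 [-0.00955434  0.84921797 -1.26345143]
bottom corner expected, crop px [294.53958071 275.72825446]
bottom corner expected, crop px [336.05426938 257.57898667]
bottom corner expected, crop px [287.18638409 226.98285469]
bottom corner expected, crop px [246.05914217 244.31157689]
```

View pics/m3.png

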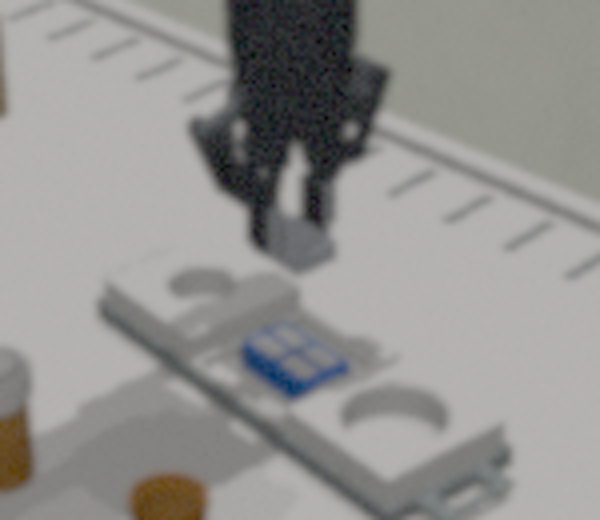

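The pillbox is held level. Its near bottom corner is at (297,270) against an expected (294,276), so it is centred over the case. Lowering.

step_arm([
  {"x":0,"y":0,"z":3,"wx":0,"wy":0,"wz":0,"gripper":2.6},
  {"x":0,"y":0,"z":2.5,"wx":0,"wy":0,"wz":0,"gripper":2.6},
  {"x":0,"y":0,"z":0.8,"wx":0,"wy":0,"wz":0,"gripper":2.6},
  {"x":0,"y":0,"z":0.4,"wx":0,"wy":0,"wz":0,"gripper":2.6},
  {"x":0,"y":0,"z":0.2,"wx":0,"wy":0,"wz":0,"gripper":2.6},
  {"x":0,"y":0,"z":0,"wx":0,"wy":0,"wz":0,"gripper":2.6},
  {"x":0,"y":0,"z":0,"wx":0,"wy":0,"wz":0,"gripper":2.6},
])

```text
time_s: 13.45
position: [0.6467, 0.0721, 0.2097]
tool_rot: [[0.993, -0.116, 0.002], [-0.116, -0.993, -0.0], [0.002, -0.0, -1.0]]
ft_force: [0.1, -0.5, -0.5]
grip_width: 0.0307
```

step_arm([
  {"x":0,"y":0,"z":0.15,"wx":0,"wy":0,"wz":0,"gripper":2.6},
  {"x":0,"y":0,"z":0,"wx":0,"wy":0,"wz":0,"gripper":2.6},
  {"x":0,"y":0,"z":0,"wx":0,"wy":0,"wz":0,"gripper":2.6},
])

```text
time_s: 13.75
position: [0.6465, 0.0721, 0.2073]
tool_rot: [[0.993, -0.116, 0.0], [-0.116, -0.993, -0.0], [0.0, 0.0, -1.0]]
ft_force: [-0.5, -0.4, -1.5]
grip_width: 0.0311
```

step_arm([
  {"x":0,"y":0,"z":0,"wx":0,"wy":0,"wz":0,"gripper":4.5},
  {"x":0,"y":0,"z":0,"wx":0,"wy":0,"wz":0,"gripper":4.5},
  {"x":0,"y":0,"z":0,"wx":0,"wy":0,"wz":0,"gripper":4.5},
  {"x":0,"y":0,"z":-1,"wx":0,"wy":0,"wz":0,"gripper":4.5},
  {"x":0,"y":0,"z":-3,"wx":0,"wy":0,"wz":0,"gripper":6.5},
  {"x":0,"y":0,"z":-4,"wx":0,"wy":0,"wz":0,"gripper":6.5},
  {"x":-3.774,"y":-0.806,"z":0,"wx":0,"wy":0,"wz":0,"gripper":6.5},
  {"x":-3.774,"y":-0.806,"z":0,"wx":0,"wy":0,"wz":0,"gripper":6.5},
  {"x":-3.774,"y":-0.806,"z":0,"wx":0,"wy":0,"wz":0,"gripper":6.5},
  {"x":-3.774,"y":-0.806,"z":0,"wx":0,"wy":0,"wz":0,"gripper":6.5},
  {"x":-3.774,"y":-0.806,"z":0,"wx":0,"wy":0,"wz":0,"gripper":6.5},
  {"x":0,"y":0,"z":0,"wx":0,"wy":0,"wz":0,"gripper":6.5},
  {"x":0,"y":0,"z":0,"wx":0,"wy":0,"wz":0,"gripper":6.5},
])

```text
time_s: 15.05
position: [0.4637, 0.1343, 0.2883]
tool_rot: [[0.993, -0.116, 0.002], [-0.116, -0.993, 0.0], [0.002, -0.0, -1.0]]
ft_force: [0.6, 0.1, 0.4]
grip_width: 0.0649
```

```bash
python3 - <<'E'
from h import *
T=grab("top");S=grab("side")
g=lambda i,w:np.uint8(255*(cv2.resize(i,(w,int(i.shape[0]*w/i.shape[1])),interpolation=cv2.INTER_CUBIC)/255.)**.55)
cv2.imwrite("pics/m4.png",np.hstack([g(T["color"][120:195,215:300],400),cv2.resize(g(S["color"][100:260,170:340],400),(400,352))[:352]]) if g(T["color"][120:195,215:300],400).shape[0]==352 else g(S["color"][100:260,170:340],640))
E
```

```text
(no output)
```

View pics/m4.png

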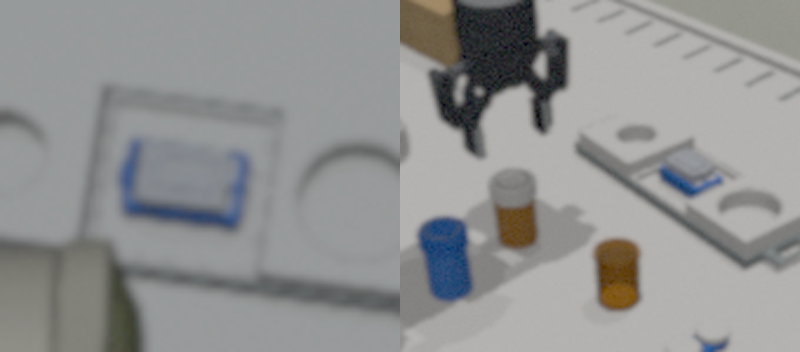

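The pillbox lies flat in the middle of the case (crop (185,175)), and the open fingers are centred over the white-capped amber vial. Grasping it by the cap.

step_arm([
  {"x":0,"y":0,"z":2,"wx":0,"wy":0,"wz":0,"gripper":6.5},
  {"x":0,"y":0,"z":2,"wx":0,"wy":0,"wz":0,"gripper":6.5},
  {"x":0,"y":0,"z":1.5,"wx":0,"wy":0,"wz":0,"gripper":6.5},
  {"x":0,"y":0,"z":1.0,"wx":0,"wy":0,"wz":0,"gripper":6.5},
  {"x":0,"y":0,"z":0,"wx":0,"wy":0,"wz":0,"gripper":6.5},
  {"x":0,"y":0,"z":0,"wx":0,"wy":0,"wz":0,"gripper":4.0},
  {"x":0,"y":0,"z":0,"wx":0,"wy":0,"wz":0,"gripper":4.0},
  {"x":0,"y":0,"z":0,"wx":0,"wy":0,"wz":0,"gripper":4.0},
  {"x":0,"y":0,"z":0,"wx":0,"wy":0,"wz":0,"gripper":4.0},
], newtons=40)

```text
time_s: 16.05
position: [0.464, 0.1341, 0.223]
tool_rot: [[0.993, -0.116, 0.002], [-0.116, -0.993, 0.0], [0.002, -0.0, -1.0]]
ft_force: [0.3, 0.2, 4.8]
grip_width: 0.0448
```

step_arm([
  {"x":0,"y":0,"z":-2,"wx":0,"wy":0,"wz":0,"gripper":4.0},
  {"x":0,"y":0,"z":-3,"wx":0,"wy":0,"wz":0,"gripper":4.0},
  {"x":0,"y":0,"z":-3,"wx":0,"wy":0,"wz":0,"gripper":4.0},
  {"x":3.157,"y":2.237,"z":0,"wx":0,"wy":0,"wz":0,"gripper":4.0},
  {"x":3.157,"y":2.237,"z":0,"wx":0,"wy":0,"wz":0,"gripper":4.0},
  {"x":3.157,"y":2.237,"z":0,"wx":0,"wy":0,"wz":0,"gripper":4.0},
  {"x":3.157,"y":2.237,"z":0,"wx":0,"wy":0,"wz":0,"gripper":4.0},
  {"x":3.157,"y":2.237,"z":0,"wx":0,"wy":0,"wz":0,"gripper":4.0},
  {"x":3.157,"y":2.237,"z":0,"wx":0,"wy":0,"wz":0,"gripper":4.0},
  {"x":0,"y":0,"z":0,"wx":0,"wy":0,"wz":0,"gripper":4.0},
  {"x":0,"y":0,"z":2,"wx":0,"wy":0,"wz":0,"gripper":4.0},
  {"x":0,"y":0,"z":1,"wx":0,"wy":0,"wz":0,"gripper":4.0},
  {"x":0,"y":0,"z":0,"wx":0,"wy":0,"wz":0,"gripper":4.0},
])

```text
time_s: 17.35
position: [0.6357, -0.0208, 0.2706]
tool_rot: [[0.993, -0.116, -0.004], [-0.116, -0.993, 0.001], [-0.004, -0.0, -1.0]]
ft_force: [0.7, 0.6, -0.4]
grip_width: 0.0449
```

```bash
python3 - <<'E'
from h import *
S=grab("side")
g=lambda i,w:np.uint8(255*(cv2.resize(i,(w,int(i.shape[0]*w/i.shape[1])),interpolation=cv2.INTER_CUBIC)/255.)**.55)
cv2.imwrite("pics/m5.png",g(S["color"][90:230,230:380],600))
s=env.observe();print(s["position"],s["grip_width"])
E
```

```text
[ 0.63600457 -0.020853    0.27184561] 0.04477323996716693
```

View pics/m5.png

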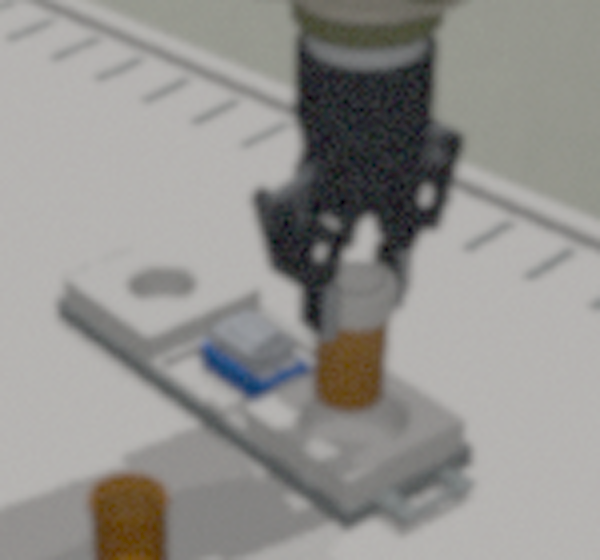

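The vial hangs upright over the wide well (360,410). Lowering.

step_arm([
  {"x":0,"y":0,"z":1.5,"wx":0,"wy":0,"wz":0,"gripper":4.0},
  {"x":0,"y":0,"z":1.2,"wx":0,"wy":0,"wz":0,"gripper":4.0},
  {"x":0,"y":0,"z":0.8,"wx":0,"wy":0,"wz":0,"gripper":4.0},
  {"x":0,"y":0,"z":0.4,"wx":0,"wy":0,"wz":0,"gripper":4.0},
  {"x":0,"y":0,"z":0.15,"wx":0,"wy":0,"wz":0,"gripper":4.0},
  {"x":0,"y":0,"z":0,"wx":0,"wy":0,"wz":0,"gripper":4.0},
  {"x":0,"y":0,"z":0,"wx":0,"wy":0,"wz":0,"gripper":4.0},
])

```text
time_s: 18.1
position: [0.6364, -0.0212, 0.2322]
tool_rot: [[0.993, -0.116, 0.001], [-0.116, -0.993, -0.0], [0.001, 0.0, -1.0]]
ft_force: [-0.1, 0.4, -0.4]
grip_width: 0.0446
```

step_arm([
  {"x":0,"y":0,"z":0.1,"wx":0,"wy":0,"wz":0,"gripper":4.0},
  {"x":0,"y":0,"z":0,"wx":0,"wy":0,"wz":0,"gripper":4.0},
  {"x":0,"y":0,"z":0,"wx":0,"wy":0,"wz":0,"gripper":6},
  {"x":0,"y":0,"z":0,"wx":0,"wy":0,"wz":0,"gripper":6},
  {"x":0,"y":0,"z":0,"wx":0,"wy":0,"wz":0,"gripper":6},
  {"x":0,"y":0,"z":-1,"wx":0,"wy":0,"wz":0,"gripper":6},
  {"x":0,"y":0,"z":-3,"wx":0,"wy":0,"wz":0,"gripper":6},
  {"x":0,"y":0,"z":-4,"wx":0,"wy":0,"wz":0,"gripper":6},
])

```text
time_s: 18.9
position: [0.6361, -0.0212, 0.3108]
tool_rot: [[0.993, -0.116, -0.003], [-0.116, -0.993, 0.001], [-0.003, -0.0, -1.0]]
ft_force: [0.5, -0.8, -0.2]
grip_width: 0.06
```

step_arm([
  {"x":-0.937,"y":3.718,"z":0,"wx":0,"wy":0,"wz":0,"gripper":6},
  {"x":-0.937,"y":3.718,"z":0,"wx":0,"wy":0,"wz":0,"gripper":6},
  {"x":-0.937,"y":3.718,"z":0,"wx":0,"wy":0,"wz":0,"gripper":6},
  {"x":-0.937,"y":3.718,"z":0,"wx":0,"wy":0,"wz":0,"gripper":6},
  {"x":-0.937,"y":3.718,"z":0,"wx":0,"wy":0,"wz":0,"gripper":6},
  {"x":-0.937,"y":3.718,"z":0,"wx":0,"wy":0,"wz":0,"gripper":6},
  {"x":-0.937,"y":3.718,"z":0,"wx":0,"wy":0,"wz":0,"gripper":6},
  {"x":-0.937,"y":3.718,"z":0,"wx":0,"wy":0,"wz":0,"gripper":6},
  {"x":-0.937,"y":3.718,"z":0,"wx":0,"wy":0,"wz":0,"gripper":6},
  {"x":-0.937,"y":3.718,"z":0,"wx":0,"wy":0,"wz":0,"gripper":6},
  {"x":0,"y":0,"z":3,"wx":0,"wy":0,"wz":0,"gripper":6},
  {"x":0,"y":0,"z":1,"wx":0,"wy":0,"wz":0,"gripper":6},
  {"x":0,"y":0,"z":0,"wx":0,"wy":0,"wz":0,"gripper":6},
])

```text
time_s: 20.2
position: [0.5, -0.3791, 0.2697]
tool_rot: [[0.993, -0.116, -0.002], [-0.116, -0.993, 0.002], [-0.002, -0.002, -1.0]]
ft_force: [-0.4, 0.7, 0.7]
grip_width: 0.0605
```

```bash
python3 - <<'E'
from h import *
S=grab("side")
g=lambda i,w:np.uint8(255*(cv2.resize(i,(w,int(i.shape[0]*w/i.shape[1])),interpolation=cv2.INTER_CUBIC)/255.)**.55)
cv2.imwrite("pics/m6.png",g(S["color"][130:340,240:500],700))
s=env.observe();print(s["position"],s["grip_width"])
E
```

```text
[ 0.50037519 -0.37901657  0.27100622] 0.059862462440878
```

View pics/m6.png

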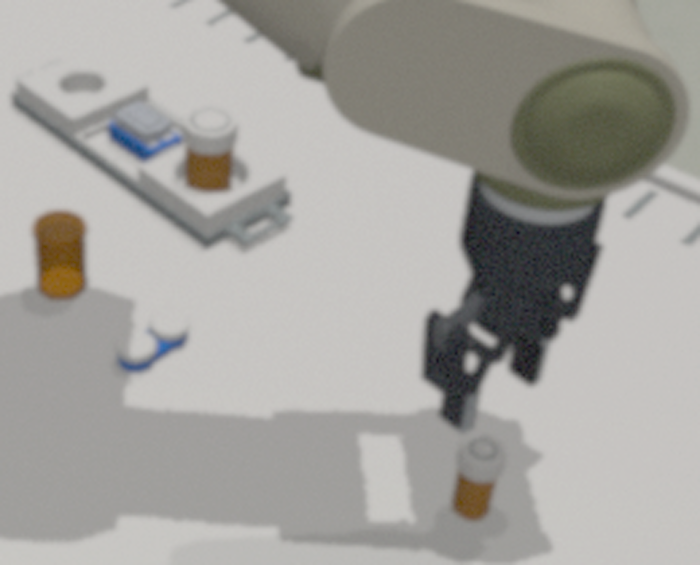

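The big vial stands upright in the wide well (210,150), and the fingers straddle the small vial (480,470). Grasping.

step_arm([
  {"x":0,"y":0,"z":2,"wx":0,"wy":0,"wz":0,"gripper":6},
  {"x":0,"y":0,"z":2,"wx":0,"wy":0,"wz":0,"gripper":6},
  {"x":0,"y":0,"z":1.2,"wx":0,"wy":0,"wz":0,"gripper":6},
  {"x":0,"y":0,"z":0.7,"wx":0,"wy":0,"wz":0,"gripper":6},
  {"x":0,"y":0,"z":0,"wx":0,"wy":0,"wz":0,"gripper":6},
  {"x":0,"y":0,"z":0,"wx":0,"wy":0,"wz":0,"gripper":2.4},
  {"x":0,"y":0,"z":0,"wx":0,"wy":0,"wz":0,"gripper":2.4},
  {"x":0,"y":0,"z":0,"wx":0,"wy":0,"wz":0,"gripper":2.4},
  {"x":0,"y":0,"z":0,"wx":0,"wy":0,"wz":0,"gripper":2.4},
  {"x":0,"y":0,"z":0,"wx":0,"wy":0,"wz":0,"gripper":2.4},
], newtons=35)

```text
time_s: 21.25
position: [0.5001, -0.3798, 0.2128]
tool_rot: [[0.993, -0.116, 0.001], [-0.116, -0.993, -0.002], [0.002, 0.001, -1.0]]
ft_force: [-1.2, 0.1, 5.5]
grip_width: 0.0286
```

step_arm([
  {"x":0,"y":0,"z":-2,"wx":0,"wy":0,"wz":0,"gripper":2.4},
  {"x":0,"y":0,"z":-4,"wx":0,"wy":0,"wz":0,"gripper":2.4},
  {"x":0,"y":0,"z":-5,"wx":0,"wy":0,"wz":0,"gripper":2.4},
  {"x":0.028,"y":-3.721,"z":0,"wx":0,"wy":0,"wz":0,"gripper":2.4},
  {"x":0.028,"y":-3.721,"z":0,"wx":0,"wy":0,"wz":0,"gripper":2.4},
  {"x":0.028,"y":-3.721,"z":0,"wx":0,"wy":0,"wz":0,"gripper":2.4},
  {"x":0.028,"y":-3.721,"z":0,"wx":0,"wy":0,"wz":0,"gripper":2.4},
  {"x":0.028,"y":-3.721,"z":0,"wx":0,"wy":0,"wz":0,"gripper":2.4},
  {"x":0.028,"y":-3.721,"z":0,"wx":0,"wy":0,"wz":0,"gripper":2.4},
  {"x":0.028,"y":-3.721,"z":0,"wx":0,"wy":0,"wz":0,"gripper":2.4},
  {"x":0.028,"y":-3.721,"z":0,"wx":0,"wy":0,"wz":0,"gripper":2.4},
  {"x":0.028,"y":-3.721,"z":0,"wx":0,"wy":0,"wz":0,"gripper":2.4},
  {"x":0.028,"y":-3.721,"z":0,"wx":0,"wy":0,"wz":0,"gripper":2.4},
  {"x":0.028,"y":-3.721,"z":0,"wx":0,"wy":0,"wz":0,"gripper":2.4},
  {"x":0.028,"y":-3.721,"z":0,"wx":0,"wy":0,"wz":0,"gripper":2.4},
  {"x":0.028,"y":-3.721,"z":0,"wx":0,"wy":0,"wz":0,"gripper":2.4},
])

```text
time_s: 22.85
position: [0.5597, 0.1019, 0.3218]
tool_rot: [[0.993, -0.116, -0.0], [-0.116, -0.993, -0.0], [-0.0, 0.0, -1.0]]
ft_force: [1.0, 0.2, 0.1]
grip_width: 0.0285
```

step_arm([
  {"x":3.007,"y":-2.517,"z":0,"wx":0,"wy":0,"wz":0,"gripper":2.4},
  {"x":3.007,"y":-2.517,"z":0,"wx":0,"wy":0,"wz":0,"gripper":2.4},
  {"x":3.007,"y":-2.517,"z":0,"wx":0,"wy":0,"wz":0,"gripper":2.4},
  {"x":0,"y":0,"z":3,"wx":0,"wy":0,"wz":0,"gripper":2.4},
  {"x":0,"y":0,"z":2.5,"wx":0,"wy":0,"wz":0,"gripper":2.4},
  {"x":0,"y":0,"z":0,"wx":0,"wy":0,"wz":0,"gripper":2.4},
  {"x":0,"y":0,"z":0,"wx":0,"wy":0,"wz":0,"gripper":2.4},
])

```text
time_s: 23.55
position: [0.6583, 0.1648, 0.2673]
tool_rot: [[0.993, -0.116, -0.0], [-0.116, -0.993, -0.0], [-0.0, 0.0, -1.0]]
ft_force: [0.4, -0.2, 0.2]
grip_width: 0.0288
```

```bash
python3 - <<'E'
from h import *
S=grab("side")
g=lambda i,w:np.uint8(255*(cv2.resize(i,(w,int(i.shape[0]*w/i.shape[1])),interpolation=cv2.INTER_CUBIC)/255.)**.55)
cv2.imwrite("pics/m7.png",g(S["color"][80:220,220:370],600))
s=env.observe();print(s["position"],s["grip_width"])
E
```

```text
[0.65841828 0.16480054 0.26827178] 0.028427433090359368
```

View pics/m7.png

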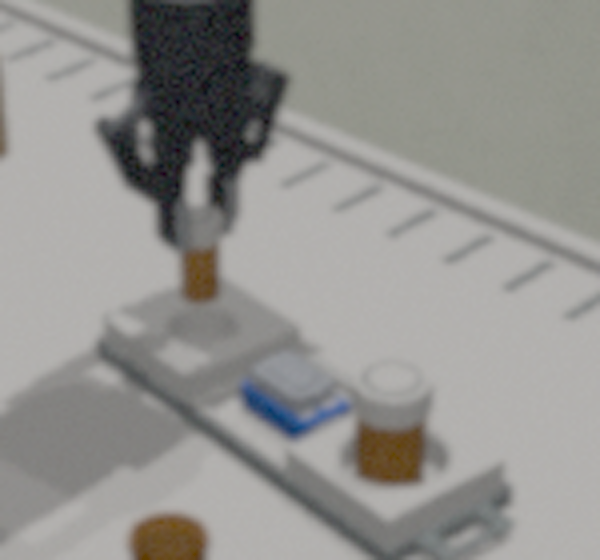

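The small vial is upright above the narrow well (205,325). Lowering.

step_arm([
  {"x":0,"y":0,"z":1.5,"wx":0,"wy":0,"wz":0,"gripper":2.4},
  {"x":0,"y":0,"z":1.2,"wx":0,"wy":0,"wz":0,"gripper":2.4},
  {"x":0,"y":0,"z":1.0,"wx":0,"wy":0,"wz":0,"gripper":2.4},
  {"x":0,"y":0,"z":0.6,"wx":0,"wy":0,"wz":0,"gripper":2.4},
  {"x":0,"y":0,"z":0.3,"wx":0,"wy":0,"wz":0,"gripper":2.4},
  {"x":0,"y":0,"z":0,"wx":0,"wy":0,"wz":0,"gripper":2.4},
  {"x":0,"y":0,"z":0,"wx":0,"wy":0,"wz":0,"gripper":2.4},
])

```text
time_s: 24.3
position: [0.6583, 0.1649, 0.2211]
tool_rot: [[0.993, -0.116, 0.001], [-0.116, -0.993, 0.0], [0.001, -0.0, -1.0]]
ft_force: [-0.4, -0.6, 0.1]
grip_width: 0.0285
```

step_arm([
  {"x":0,"y":0,"z":0.1,"wx":0,"wy":0,"wz":0,"gripper":2.4},
  {"x":0,"y":0,"z":0,"wx":0,"wy":0,"wz":0,"gripper":2.4},
  {"x":0,"y":0,"z":0,"wx":0,"wy":0,"wz":0,"gripper":4.5},
  {"x":0,"y":0,"z":0,"wx":0,"wy":0,"wz":0,"gripper":4.5},
  {"x":0,"y":0,"z":0,"wx":0,"wy":0,"wz":0,"gripper":4.5},
  {"x":0,"y":0,"z":-1,"wx":0,"wy":0,"wz":0,"gripper":4.5},
  {"x":0,"y":0,"z":-3,"wx":0,"wy":0,"wz":0,"gripper":4.5},
  {"x":0,"y":0,"z":-4,"wx":0,"wy":0,"wz":0,"gripper":4.5},
  {"x":0,"y":0,"z":-4,"wx":0,"wy":0,"wz":0,"gripper":4.5},
  {"x":-3,"y":-2,"z":0,"wx":0,"wy":0,"wz":0,"gripper":4.5},
  {"x":-3,"y":-2.5,"z":0,"wx":0,"wy":0,"wz":0,"gripper":4.5},
  {"x":-3,"y":-2.5,"z":0,"wx":0,"wy":0,"wz":0,"gripper":4.5},
  {"x":-3,"y":-2.5,"z":0,"wx":0,"wy":0,"wz":0,"gripper":4.5},
  {"x":-3,"y":-2.5,"z":0,"wx":0,"wy":0,"wz":0,"gripper":4.5},
  {"x":-3,"y":-2.5,"z":0,"wx":0,"wy":0,"wz":0,"gripper":4.5},
  {"x":-3,"y":-2.5,"z":0,"wx":0,"wy":0,"wz":0,"gripper":4.5},
  {"x":-3,"y":-2.5,"z":0,"wx":0,"wy":0,"wz":0,"gripper":4.5},
  {"x":0,"y":0,"z":0,"wx":0,"wy":0,"wz":0,"gripper":4.5},
])

```text
time_s: 26.1
position: [0.4394, 0.3891, 0.3407]
tool_rot: [[0.994, -0.111, -0.0], [-0.111, -0.994, 0.001], [-0.0, -0.001, -1.0]]
ft_force: [0.3, -0.2, -0.8]
grip_width: 0.0451
```

```bash
python3 - <<'E'
from h import *
T=grab("top","pics/t9.png");S=grab("side","pics/s9.png")
g=lambda i,w:np.uint8(255*(cv2.resize(i,(w,int(i.shape[0]*w/i.shape[1])),interpolation=cv2.INTER_CUBIC)/255.)**.55)
A=g(T["color"][120:260,180:355],400);B=g(S["color"][120:300,220:370],400)
h=max(len(A),len(B));pad=lambda i:np.vstack([i,np.zeros((h-len(i),400,3),np.uint8)])
cv2.imwrite("pics/m8.png",np.hstack([pad(A),pad(B)]))
# undisturbed things vs start
a0=cv2.imread("pics/t0.png");b0=cv2.imread("pics/s0.png")
for n,i0,i1,boxes in(("top",a0,T["color"],{"open":(270,215,302,250),"lens":(318,222,342,255),"ram":(103,212,142,250)}),("side",b0,S["color"],{"open":(250,206,276,242),"lens":(282,245,312,268),"ram":(144,150,176,178)})):
    for k,(x0,y0,x1,y1) in boxes.items():
        print(n,k,np.abs(i0[y0:y1,x0:x1].astype(int)-i1[y0:y1,x0:x1]).mean().round(2))
for k,X in {"wide top rim+vial cap centre":(.6365,-.0215,.086),"narrow cap centre":(.6585,.1644,.066),"pillbox":(.6467,.0717,.042)}.items():
    print(k,(proj(T,X)-[180,120])*400/175,(proj(S,X)-[220,120])*400/150)
E
```

```text
top open 3.37
top lens 3.88
top ram 15.32
side open 2.52
side lens 2.66
side ram 8.18
wide top rim+vial cap centre [255.32379263  82.32291134] [263.55019076 143.98170171]
narrow cap centre [77.45798366 63.3554143 ] [132.64619301  77.17964647]
pillbox [166.75877181  83.72836547] [193.64766636 140.23466344]
```

View pics/m8.png

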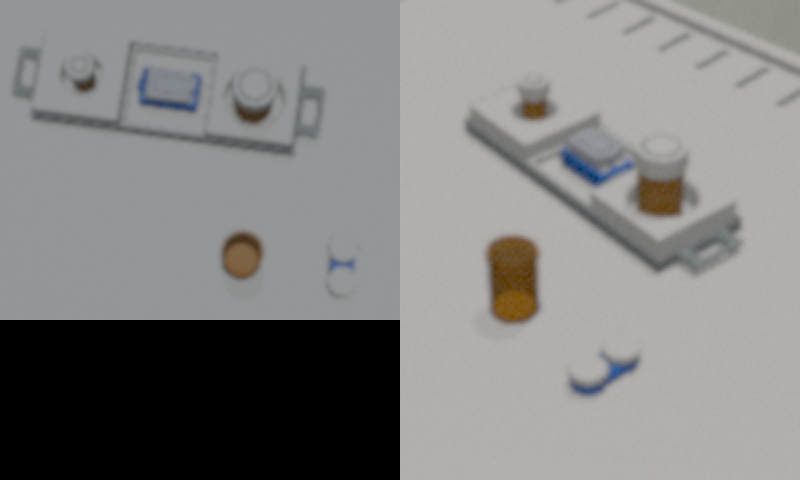

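```bash
python3 - <<'E'
import cv2,numpy as np
T=cv2.imread("pics/t9.png");S=cv2.imread("pics/s9.png")
g=lambda i,f:np.uint8(255*(cv2.resize(i,(400,280),interpolation=cv2.INTER_CUBIC)/255.)**.55)
cv2.imwrite("pics/m9.png",np.vstack([np.hstack([g(T[135:170,190:240],8),g(S[140:175,245:295],8)]),np.hstack([g(T[190:260,90:190],4),g(S[130:200,120:220],4)])]))
E
```

```text
(no output)
```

View pics/m9.png

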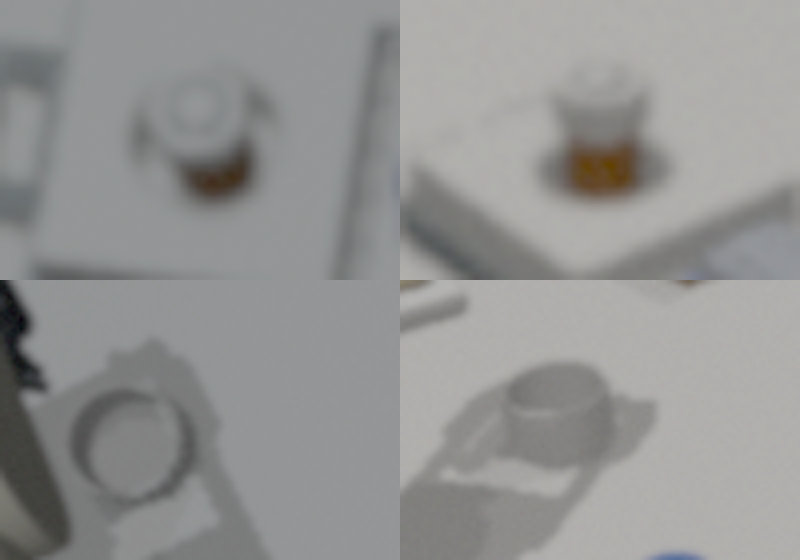

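The small vial's cap centre is at top px (214.4,148.5) against an expected (213.9,147.7), and at side px (270.0,149.4) against (269.7,148.9). It is upright and seated to within about 2 mm. The ramekin stands at top px (123,231), the same as at the start. Handing in.

```bash
python3 -c "
from rig import env
print(env.observe()['time_s'],env.observe()['qvel']);print(env.close_job())"
```

```text
26.2 [-2.13262453  0.40304733 -0.19532327 -0.10845508 -0.2785398  -0.23344376]
the job is handed in; nothing more can be done
None
```

I packed the caddy and handed the job in at 26.2 s. close_job() gave no verdict, so whether it passed is not confirmed.

- **Pill case:** it lies flat, lid up, in the tray. I measured its lid centre about 1 mm from the tray's centre.
- **Pillbox:** it lies flat in the middle of the case lid, judged by eye in the crops.
- **Big vial:** it stands upright in the wide well. My reading put its cap within about 4 mm of where it should be.
- **Small vial:** it stands upright in the narrow well. A rough first reading showed its cap about 6 mm off, but an enlarged crop in both views put it within about 2 mm.
- **Left in place:** the open vial and lens case look unchanged from the start. The automatic image comparison for the ramekin disagreed (differences of 15 and 8, against 3–4 for the others). The crop shows the arm's shadow over it, and it is upright at the same pixel as before, (123,231).
- **Forces and arm:** the wrist force in the reports stayed below 7 N. The gripper was clear of everything at hand-in.

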